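# Bridge the steel scraper over the crisper tray to drip-dry

### The arm

A 6-joint arm with a two-finger parallel gripper is mounted at the origin on the work surface. World frame = base frame: x ahead of the robot, y to its left, z up, the work surface at z = 0. Lengths are in m, angles in rad, forces in N, time in s.
With the tool pointing down it reaches from about 0.3 to 0.875 m from the base axis. Payload 6.4 kg.
Tool frame: the origin (TCP) lies midway between the tips of the shut fingers; the grasp point (between the pads) lies 19 mm behind it (ctrl.pinch_z is the distance from the TCP to the grasp point, in m); z points along the fingers, y is the line along which they close (so a half turn about z gives the same grasp; the last joint's range is limited). The gripper opens to 85 mm and grips with 20 to 120 N. Pads are 22 mm wide; open, the fingers measure 114 mm over their backs; the gripper's body (76 mm by 85 mm) begins 54 mm behind the grasp point. The pads swing forward as they close: fully open they stand 13 mm farther back than shut.
Start: joints at [-1.453, 0.181, 1.607, -0, 1.354, -0.206], TCP at [0.183, -0.545, 0.231] pointing down, gripper open.
Joint ranges: [-2.99, 2.99], [-0.89, 2.07], [0.3, 2.58], [-1.14, 4.28], [0, 2.63], [-3.12, 3.12]. Speed limits (rad/s): [2.57, 2.57, 3.01, 3.14, 3.14, 3.14].

### API

Orientations are given as a unit quaternion [w, x, y, z].
In Python, from bench import ctrl gives the robot as it stands.
- The arm moves only by the tool apply_moves, never from a script. Its argument "moves" is a list of rows, each an object with "jaw": the opening, from 0 (shut) to 1 (fully open); "offset": the shift along the tool's x, y, z in mm, a list of three; "rot": the turn, a rotation vector about the tool's x, y, z in degrees, a list of three. In form: [{"jaw": jaw, "offset": [dx, dy, dz], "rot": [ax, ay, az]}, ...]. A call has exactly 5 rows; each row shifts and turns the commanded pose from where the row before left it, along the tool's axes as they then stand; what a row does not reach is not made up. A row lasts 1/8 s, in which the tool goes at most 62.5 mm and 10.7 degrees, less where a joint would pass 70% of its speed; a pose out of reach is approached as far as the arm can. A call is refused whole if a number of a shift passes 62.5 or a number of a turn 10.7, either way. A call with a gripper value outside its range is refused whole. The fingers move at their own pace and stop on an object; the grip force is fixed at half the most. Time passes only in rows, so rows that do not move let the fingers close, or fill a call up. It gives the time, the measured TCP pose, the force, the opening and the grip force at its end, in the units of the state.
- ctrl.get_obs(): the state, without advancing time (a new reading comes with each control period).
- ctrl.camera(name): name is "side" or "top" or "wrist"; returns (picture, depth): 480x640x3 uint8, red, green, blue; 480x640 float32, m along the optical axis (not along the pixel's ray), 0 where there is no reading.
- ctrl.camera_params(name): a dict with "K" (3x3 intrinsics, pixels), "cam_to_world" (4x4, takes a point from camera to world coordinates); the wrist camera has in their place "mount" (4x4, takes a point from camera to tool coordinates, whose origin is the TCP and whose axes are the flange's). Camera axes: x right, y down, z forward; pixel columns grow to the right and rows downward; lengths in m; the calibration is good to about 2 mm. A picture is of the moment at which its call begins: read the wrist's pose just before it. camera_params takes no time and is no camera call.
- ctrl.hand_in(): hands the job in; it is judged then, once.
Trained networks look in the newest picture that a camera, given by its name, has taken for a name from the list of things; names that differ only in an ending like _2 or _b are one class to them, and where a whole thing is asked for, a point or a joint stands for the part that bears it (a point fixed in the world has none). Each returns a list of dicts, best first, with "score" (0 to 1); they miss things now and then, are a little off and sometimes report something else, mostly with a low value. They report only what shows in the picture. A call takes as long as a camera call. They do not tell look-alikes from the thing itself.
- ctrl.outline_of(camera, target): "region" (480x640 bool, what is visible of it) and "position" ([column, row] in pixels, amid what is visible of it).
The state is a dict: "time_s": time; "q": joint angles; "dq": joint speeds; "joint_efforts": joint torques, N m; "eef_pos": TCP position; "eef_rot": TCP orientation; "wrist_force": force on the tool from outside, world axes, zero at the start; "torque": the same for the moment, N m; "opening": opening from 0.0 (shut) to 1.0 (fully open); "grasp_force": force on a finger pad.
Only numpy, scipy, OpenCV 4.12 (cv2) and the standard library are available. Lean on these libraries where they do the work, as an engineer would, in place of code of your own. Each camera call takes 0.05 s, during which the arm holds its last target. There are 200 camera calls.

### The job

Leave the stainless steel scraper to drip-dry: lay it flat, flat face down as it lies now, squarely across the narrow width of the empty clear crisper tray, near the middle of the tray, so that it bridges from one long rim to the other and pokes out about equally past both. Set it down rather than dropping it, do not shove the tray along the shelf, and leave the blue plastic scraper where it is.

Things in the scene. Friction and masses are not known exactly. Their poses are not given: they have to be found in the camera images.
- scraper: Stainless steel scraper (bare metal all over), 240 mm long, 0.16 kg, lying on its flat underside on the shelf (z = 0). Origin: centre of its length and width, on the underside. x runs along it towards the blade, z up. Handle: bar 26 mm wide (y) and 18 mm high, from x = -120 to +40 mm, top at z = 18 mm. Blade: 64 mm wide, 4 mm thick, from x = +30 to +120 mm. The whole underside is one flat plane. It balances about x = -15 mm, on the handle.
- tray: Empty, loose, open-topped crisper tray of clear plastic with a green rim, 0.6 kg, standing on the shelf. Origin: centre of its underside, z up. x is its narrow way, y its long way: over the rim it measures 150 mm (x) by 220 mm (y), and the flat top of the rim is 80 mm above the origin all round. The rim is 12 mm wide and 6 mm thick; the open mouth inside it is 126 by 196 mm; the floor is 4 mm thick.
- blue_scraper: Bystander: blue plastic scraper of the same shape as the steel one but 200 mm long (handle 26 mm wide, 18 mm high, x from -100 to +20 mm; blade 64 mm wide, x from +10 to +100 mm). Origin: middle of its underside, x towards the blade. It lies beside the steel scraper, to its left or right. To be left alone.
Not all that is in view belongs to the job. Several things have the shape of the scraper; the one meant has the colours described above.

How it is judged:
At the end, for the whole second after the job is handed in: Steel scraper at rest on the tray rim, flat face down, level within 6 degrees, across the narrow width within 15 degrees, its middle within 30 mm (narrow way) and 60 mm (long way) of the tray's middle, underside at rim height (-6/+8 mm); tray upright and at rest (x of scraper in the frame of tray between -0.03 and 0.03 m and y of scraper in the frame of tray between -0.06 and 0.06 m and z of scraper in the frame of tray between 0.074 and 0.088 m and angle between the x axis of scraper and the x axis of tray, either way round below 0.26 rad and angle between each of scraper, tray's own z axis and vertical below 0.1 rad and contact force between scraper and tray above 0.3 N and linear speed of each of scraper, tray below 0.02 m/s); the robot touches nothing.
It fails at once if the steel scraper is dropped: it falls free of the fingers faster than 0.45 m/s (about a 10 mm drop) (contact force between scraper and the fingers below 0.05 N and linear speed of scraper above 0.45 m/s).
It fails at once if the tray is shoved more than 40 mm (distance of tray from where it was at the start of the episode above 0.04 m).
It fails at once if the blue scraper is moved more than 30 mm (distance of blue_scraper from where it was at the start of the episode above 0.03 m).
It also fails if it takes over 35 s, if anything falls off the work surface, if the arm or the gripper's body presses on something with over 40 N, if the wrist force passes 120 N, or if a joint passes its speed limit or range.

## Working session

There is one attempt and no reset: what is moved stays moved. The work goes in short steps, Python scripts to look and compute and a tool call to move; the robot and the scene stay as the last step left them, time stands still between calls to the robot, and variables do not carry over. Pictures are saved under pics/ and viewed, at most 10 in all, crops included, and the job is handed in when it is done.

Besides the shell and the picture viewer there is one more tool, called after "Request:" as name(argument=value, ...), one argument or row to a line, values as JSON. apply_moves: Moves the arm, as the interface text tells. Its arguments: {"type":"object","properties":{"moves":{"type":"array"}},"required":["moves"]}

```bash
mkdir -p pics; cat > h.py <<'E'
import numpy as np, cv2
from bench import ctrl
def pts(cam,depth,mask=None):
    p=ctrl.camera_params(cam);K=np.array(p['K']);T=np.array(p['cam_to_world'])
    v,u=np.nonzero((depth>0)&(mask if mask is not None else True))
    d=depth[v,u];c=np.stack([(u-K[0,2])/K[0,0]*d,(v-K[1,2])/K[1,1]*d,d,np.ones_like(d)])
    return (T@c)[:3].T,u,v
E
python3 - <<'E'
from h import *
im,d=ctrl.camera('top');cv2.imwrite('pics/top.png',im[:,:,::-1])
np.savez('top.npz',im=im,d=d)
for n in ['scraper','tray','blue_scraper']:
    for r in ctrl.outline_of('top',n):
        P,u,v=pts('top',d,r['region'])
        rc=cv2.minAreaRect(P[:,:2].astype(np.float32)*1000)
        print(n,r['score'],r['position'],np.median(P,0).round(3),rc,im[v,u].mean(0).round())
print(ctrl.get_obs())
E
```

```text
scraper 0.81 [286.2, 207.6] [ 0.5   -0.085  0.008] ((462.79669189453125, -80.10369110107422), (65.79854583740234, 242.93801879882812), 73.87834930419922) [125. 120. 115.]
scraper 0.62 [456.2, 200.8] [ 0.519 -0.574  0.008] ((488.3096923828125, -586.5037841796875), (241.67706298828125, 68.87982177734375), 25.069494247436523) [ 97.  68. 109.]
scraper 0.51 [353.0, 303.2] [ 0.232 -0.265  0.005] ((236.15081787109375, -265.4744873046875), (47.96066665649414, 84.96520233154297), 14.20431137084961) [101.  69. 114.]
tray 0.72 [178.0, 181.1] [0.568 0.213 0.01 ] ((572.3304443359375, 209.9995574951172), (184.3337860107422, 236.37030029296875), 4.826910972595215) [110. 124. 105.]
blue_scraper 0.56 [353.3, 210.7] [ 0.489 -0.284  0.007] ((459.02783203125, -288.886474609375), (200.70266723632812, 66.9092025756836), 2.007445812225342) [ 63.  91. 140.]
{'time_s': 0.2, 'q': array([-1.45328679e+00,  1.81267950e-01,  1.60759327e+00, -1.11974148e-05,
        1.35382672e+00, -2.06305155e-01]), 'dq': array([ 0.00106287, -0.00257838, -0.00401997,  0.00029759, -0.00096324,
        0.00086726]), 'joint_efforts': array([ 3.08225390e-03, -4.44779599e+01, -3.51305938e+01, -1.51160366e-04,
        6.59188227e-03,  1.71336490e-05]), 'eef_pos': array([ 0.18292732, -0.54477716,  0.23073818]), 'eef_rot': array([-5.47345971e-04,  9.86921270e-01,  1.61202068e-01,  1.88447681e-05]), 'wrist_force': array([0.22315437, 0.56972876, 0.31865542]), 'torque': array([ 3.37107479e-02,  8.81449282e-05, -3.73990292e-02]), 'grasp_force': 0.0, 'opening': 0.9983575229908443}
```

View pics/top.png

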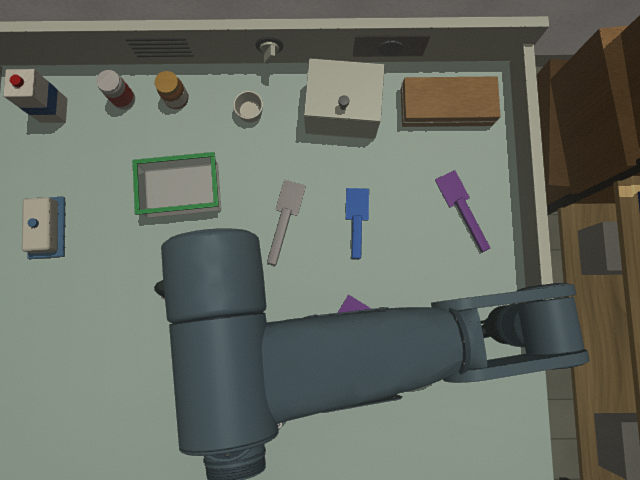

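```bash
python3 - <<'E'
from h import *
z=np.load('top.npz');im,d=z['im'],z['d']
cv2.imwrite('pics/crop.png',cv2.resize(im[140:280,120:400,::-1],None,fx=2.8,fy=2.8,interpolation=cv2.INTER_CUBIC))
hsv=cv2.cvtColor(im,cv2.COLOR_RGB2HSV)
m=(hsv[...,0]>50)&(hsv[...,0]<75)&(hsv[...,1]>130);m[:, 240:]=0;m[:140]=0;m[230:]=0
P,u,v=pts('top',d,m);print(len(P),np.percentile(P[:,2],[5,50,95]))
P=P[P[:,2]>.07];print('tray',cv2.minAreaRect((P[:,:2]*1000).astype(np.float32)))
box=np.zeros_like(m);box[170:275,255:315]=1
P,u,v=pts('top',d,box)
print('surface z',np.median(P[:,2]))
h=P[P[:,2]>.011];print('handle',cv2.minAreaRect((h[:,:2]*1000).astype(np.float32)),np.percentile(h[:,2],[50,95]),len(h))
r=max(ctrl.outline_of('top','scraper'),key=lambda r:r['score'])
P,u,v=pts('top',d,r['region']);
xy=P[:,:2]*1000;rc=cv2.minAreaRect(xy.astype(np.float32));print(rc)
(cx,cy),_,_=rc
print(cv2.fitLine(h[:,:2].astype(np.float32)*1000,cv2.DIST_L2,0,.01,.01).ravel())
from scipy.spatial.transform import Rotation as R
o=ctrl.get_obs();q=o['eef_rot'];print(R.from_quat([*q[1:],q[0]]).as_matrix().round(3))
print(ctrl.camera_params('wrist'))
E
```

```text
867 [0.07705103 0.08141876 0.08538676]
tray ((556.513916015625, 201.90252685546875), (147.95204162597656, 220.50405883789062), 5.275933742523193)
surface z 0.0019108472503015506
handle ((409.8602294921875, -79.61722564697266), (76.85552215576172, 324.943603515625), 87.16905975341797) [0.02032437 0.76676469] 801
((462.7966613769531, -80.10368347167969), (65.79854583740234, 242.93795776367188), 73.87834930419922)
[ 9.9278176e-01  1.1993476e-01  3.7577676e+02 -8.1211670e+01]
[[ 0.948  0.318 -0.   ]
 [ 0.318 -0.948  0.001]
 [ 0.    -0.001 -1.   ]]
{'K': array([[383.17780289,   0.        , 318.32496245],
       [  0.        , 383.17780289, 236.18895075],
       [  0.        ,   0.        ,   1.        ]]), 'mount': array([[-8.29655578e-04, -9.65733563e-01, -2.59534194e-01,
         6.56127579e-02],
       [ 9.99999655e-01, -7.92903585e-04, -2.46293899e-04,
         2.05679721e-05],
       [ 3.20686917e-05, -2.59534309e-01,  9.65733888e-01,
        -1.43919987e-01],
       [ 0.00000000e+00,  0.00000000e+00,  0.00000000e+00,
         1.00000000e+00]])}
```

View pics/crop.png

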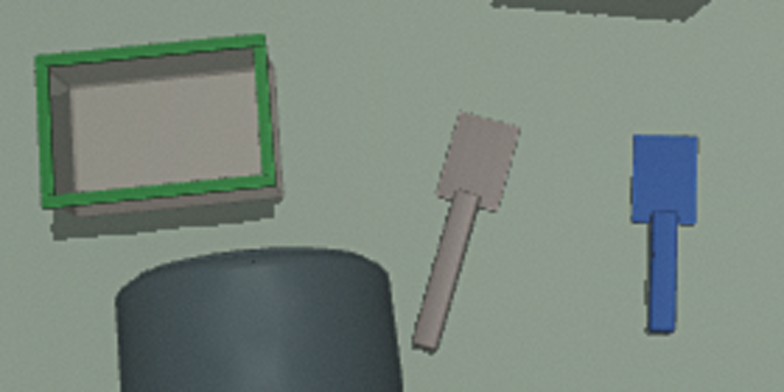

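Grey bare-metal scraper at (286,208) is the only one matching. Blue is at (357,210), and the purple look-alikes are at (460,200) and (353,303). The crop confirms it: bare metal with the blade pointing away from the robot. The tray's green rim runs from (134,153) to (218,212), and its measured size and height match the spec.

Request:
apply_moves(
  moves=[
    {"jaw":1,"offset":[40,-36,0],"rot":[0,0,0]},
    {"jaw":1,"offset":[40,-36,0],"rot":[0,0,0]},
    {"jaw":1,"offset":[40,-36,0],"rot":[0,0,0]},
    {"jaw":1,"offset":[40,-36,0],"rot":[0,0,0]},
    {"jaw":1,"offset":[40,-36,0],"rot":[0,0,0]},
  ],
)

```text
time_s: 0.88
eef_pos: [0.3159, -0.3093, 0.2314]
eef_rot: [0.0, 0.987, 0.161, 0.0]
wrist_force: [1.8, -0.4, 0.6]
opening: 1.002
grasp_force: 0.0
```

Request:
apply_moves(
  moves=[
    {"jaw":1,"offset":[40,-36,0],"rot":[0,0,0]},
    {"jaw":1,"offset":[40,-36,0],"rot":[0,0,0]},
    {"jaw":1,"offset":[40,-36,0],"rot":[0,0,0]},
    {"jaw":1,"offset":[40,-36,0],"rot":[0,0,0]},
    {"jaw":1,"offset":[40,-36,0],"rot":[0,0,0]},
  ],
)

```text
time_s: 1.5
eef_pos: [0.4483, -0.0749, 0.2315]
eef_rot: [0.0, 0.987, 0.161, 0.0]
wrist_force: [1.0, -1.0, 0.0]
opening: 1.004
grasp_force: 0.0
```

Request:
apply_moves(
  moves=[
    {"jaw":1,"offset":[0,0,30],"rot":[0,0,8.65]},
    {"jaw":1,"offset":[0,0,30],"rot":[0,0,8.65]},
    {"jaw":1,"offset":[0,0,30],"rot":[0,0,8.65]},
    {"jaw":1,"offset":[0,0,20],"rot":[0,0,8.65]},
    {"jaw":1,"offset":[0,0,0],"rot":[0,0,0]},
  ],
)

```text
time_s: 2.12
eef_pos: [0.4463, -0.076, 0.1199]
eef_rot: [-0.001, 0.99, -0.139, -0.002]
wrist_force: [-0.2, -0.1, 0.2]
opening: 0.999
grasp_force: 0.0
```

```bash
cat >> h.py <<'E'
from scipy.spatial.transform import Rotation as R
def tool():
    o=ctrl.get_obs();q=o['eef_rot'];T=np.eye(4);T[:3,:3]=R.from_quat([*q[1:],q[0]]).as_matrix();T[:3,3]=o['eef_pos'];return T
def wpts(T,d,mask):
    p=ctrl.camera_params('wrist');K=p['K'];v,u=np.nonzero((d>0)&mask);z=d[v,u]
    c=np.stack([(u-K[0,2])/K[0,0]*z,(v-K[1,2])/K[1,1]*z,z,np.ones_like(z)]);return (T@p['mount']@c)[:3].T
E
python3 - <<'E'
from h import *
T=tool();print(T.round(4))
im,d=ctrl.camera('wrist');cv2.imwrite('pics/w1.png',im[:,:,::-1])
for r in ctrl.outline_of('wrist','scraper'):
    P=wpts(T,d,r['region']);h=P[(P[:,2]>.012)&(P[:,2]<.025)]
    print(r['score'],r['position'],cv2.minAreaRect((P[:,:2]*1000).astype(np.float32)),len(h))
    if len(h)>50: print('handle',cv2.minAreaRect((h[:,:2]*1000).astype(np.float32)),np.median(h[:,2]))
o=ctrl.get_obs();print(o['time_s'],o['q'].round(3))
E
```

```text
[[ 9.614e-01 -2.752e-01 -3.400e-03  4.463e-01]
 [-2.751e-01 -9.614e-01  1.600e-03 -7.600e-02]
 [-3.700e-03 -6.000e-04 -1.000e+00  1.199e-01]
 [ 0.000e+00  0.000e+00  0.000e+00  1.000e+00]]
0.87 [42.2, 354.7] ((423.26812744140625, 92.41920471191406), (119.88201904296875, 235.56256103515625), 42.92265319824219) 666
handle ((318.6786804199219, 144.5094757080078), (25.434999465942383, 34.8760871887207), 86.63966369628906) 0.019482589115538157
0.8 [319.6, 124.0] ((457.94732666015625, -80.17658996582031), (66.1152572631836, 251.9432830810547), 74.19375610351562) 8430
handle ((424.8103942871094, -71.09781646728516), (26.069189071655273, 159.0924835205078), 74.27626037597656) 0.019217944280816385
0.73 [611.0, 92.8] ((447.1127014160156, -272.8579406738281), (45.1363525390625, 189.13491821289062), 86.51892852783203) 4676
handle ((421.2200927734375, -275.2173767089844), (16.46051597595215, 119.97615814208984), 84.99681091308594) 0.018742799881929242
2.225 [-0.432  0.045  1.999  0.     1.098  1.416]
```

View pics/w1.png

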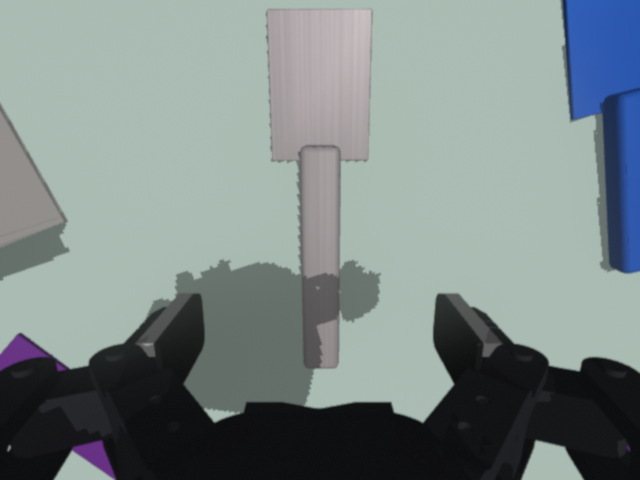

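The wrist view has the steel handle centred between the pads, from (320,147) to (320,367), with the blue scraper well to the right. The heights match, so I'm descending.

Request:
apply_moves(
  moves=[
    {"jaw":1,"offset":[3,1,30],"rot":[0,0,0]},
    {"jaw":1,"offset":[0,0,30],"rot":[0,0,0]},
    {"jaw":1,"offset":[0,0,30],"rot":[0,0,0]},
    {"jaw":1,"offset":[0,0,20],"rot":[0,0,0]},
    {"jaw":1,"offset":[0,0,8],"rot":[0,0,0]},
  ],
)

```text
time_s: 2.85
eef_pos: [0.4506, -0.0786, 0.0033]
eef_rot: [0.0, 0.99, -0.139, 0.0]
wrist_force: [0.1, -0.3, 0.2]
opening: 0.995
grasp_force: 0.0
```

Request:
apply_moves(
  moves=[
    {"jaw":0,"offset":[0,0,0],"rot":[0,0,0]},
    {"jaw":0,"offset":[0,0,0],"rot":[0,0,0]},
    {"jaw":0,"offset":[0,0,0],"rot":[0,0,0]},
    {"jaw":0,"offset":[0,0,0],"rot":[0,0,0]},
    {"jaw":0,"offset":[0,0,0],"rot":[0,0,0]},
  ],
)

```text
time_s: 3.48
eef_pos: [0.4511, -0.0786, 0.0043]
eef_rot: [0.0, 0.99, -0.139, 0.001]
wrist_force: [-0.2, 0.9, 7.7]
opening: 0.285
grasp_force: 59.8
```

Request:
apply_moves(
  moves=[
    {"jaw":0,"offset":[0,0,-10],"rot":[0,0,0]},
    {"jaw":0,"offset":[0,0,-30],"rot":[0,0,0]},
    {"jaw":0,"offset":[0,0,-40],"rot":[0,0,0]},
    {"jaw":0,"offset":[0,0,-40],"rot":[0,0,0]},
    {"jaw":0,"offset":[0,0,-30],"rot":[0,0,0]},
  ],
)

```text
time_s: 4.1
eef_pos: [0.4504, -0.0784, 0.1556]
eef_rot: [0.0, 0.99, -0.14, 0.001]
wrist_force: [0.0, -0.4, -1.7]
opening: 0.286
grasp_force: 59.2
```

Request:
apply_moves(
  moves=[
    {"jaw":0,"offset":[0,0,0],"rot":[0,0,-7]},
    {"jaw":0,"offset":[0,0,0],"rot":[0,0,-7]},
    {"jaw":0,"offset":[0,0,0],"rot":[0,0,-7]},
    {"jaw":0,"offset":[0,0,0],"rot":[0,0,0]},
    {"jaw":0,"offset":[0,0,0],"rot":[0,0,0]},
  ],
)

```text
time_s: 4.72
eef_pos: [0.4501, -0.0783, 0.1535]
eef_rot: [0.0, 0.999, 0.042, 0.0]
wrist_force: [-0.1, 0.9, -2.3]
opening: 0.285
grasp_force: 59.2
```

```bash
python3 - <<'E'
from h import *
T=tool();print(T.round(4))
im,d=ctrl.camera('wrist');cv2.imwrite('pics/w2.png',im[:,:,::-1])
for r in ctrl.outline_of('wrist','scraper'):
    P=wpts(T,d,r['region']);Q=(P-T[:3,3])@T[:3,:3]*1000
    h=Q[(Q[:,2]<20)&(Q[:,2]>-30)]
    if len(h)>500:
        (c,s,a)=cv2.minAreaRect(h[:,:2].astype(np.float32));print(r['score'],r['position'],c,s,a)
        b=h[h[:,0]>50];print('plane',np.linalg.lstsq(np.c_[b[:,:2],np.ones(len(b))],b[:,2],rcond=None)[0], np.median(b,0))
        print([(x,np.median(h[abs(h[:,0]-x)<4],0).round(1)) for x in (30,70,100,125)])
o=ctrl.get_obs();print(o['time_s'],o['q'].round(3),o['wrist_force'],o['torque'],o['opening'],o['grasp_force'])
E
```

```text
[[ 0.9965  0.084   0.      0.4501]
 [ 0.084  -0.9965 -0.     -0.0783]
 [ 0.      0.     -1.      0.1535]
 [ 0.      0.      0.      1.    ]]
0.55 [316.4, 136.2] (34.41961669921875, -0.11986923217773438) (64.31067657470703, 149.00338745117188) 89.71411895751953
plane [ 2.93301366e-02  1.69434894e-04 -3.50221567e+00] [81.35133732 -0.44937454 -0.89162425]
[(30, array([ 30. ,  -0.2, -14.8])), (70, array([70.1, -0.1, -0.9])), (100, array([100.1,  -0.4,  -0.8])), (125, array([nan, nan, nan]))]
4.825 [-0.433  0.002  1.969 -0.     1.17   1.053] [-0.14902026  0.12454942 -2.20119731] [-0.02875534 -0.03429262  0.01000239] 0.28579436731993746 59.20784533023834
  return _methods._mean(a, axis=axis, dtype=dtype,
  ret = um.true_divide(
```

View pics/w2.png

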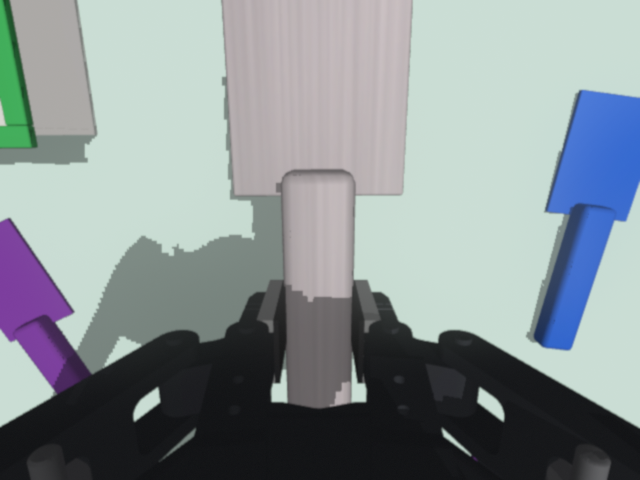

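The scraper is held square and level, with the handle between the pads at (320,330) and the blade above it. I'm carrying it over the tray.

Request:
apply_moves(
  moves=[
    {"jaw":0,"offset":[8,-18,0],"rot":[0,0,0]},
    {"jaw":0,"offset":[14,-32,0],"rot":[0,0,0]},
    {"jaw":0,"offset":[15,-35,0],"rot":[0,0,0]},
    {"jaw":0,"offset":[15,-35,0],"rot":[0,0,0]},
    {"jaw":0,"offset":[15,-35,0],"rot":[0,0,0]},
  ],
)

```text
time_s: 5.45
eef_pos: [0.5039, 0.083, 0.1533]
eef_rot: [0.0, 0.999, 0.043, -0.0]
wrist_force: [0.1, -0.6, -1.2]
opening: 0.283
grasp_force: 59.3
```

Request:
apply_moves(
  moves=[
    {"jaw":0,"offset":[15,-35,0],"rot":[0,0,0]},
    {"jaw":0,"offset":[15,-35,0],"rot":[0,0,0]},
    {"jaw":0,"offset":[12,-28,0],"rot":[0,0,0]},
    {"jaw":0,"offset":[8,-17,0],"rot":[0,0,0]},
    {"jaw":0,"offset":[0,0,0],"rot":[0,0,0]},
  ],
)

```text
time_s: 6.08
eef_pos: [0.5435, 0.2014, 0.1531]
eef_rot: [0.0, 0.999, 0.044, -0.0]
wrist_force: [-0.1, -0.1, -1.9]
opening: 0.291
grasp_force: 59.3
```

```bash
python3 - <<'E'
from h import *
T=tool();print(T.round(4))
im,d=ctrl.camera('wrist')
P=wpts(T,d,np.ones_like(d,bool));Q=(P-T[:3,3])@T[:3,:3]*1000
b=Q[(Q[:,2]<6)&(Q[:,2]>-8)&(abs(Q[:,1])<40)&(Q[:,0]>30)];print('blade start/end x',np.percentile(b[:,0],[1,99]),'y',np.percentile(b[:,1],[1,99]),np.median(b[:,2]))
hsv=cv2.cvtColor(im,cv2.COLOR_RGB2HSV)
m=(hsv[...,0]>50)&(hsv[...,0]<75)&(hsv[...,1]>130)
G=wpts(T,d,m);G=G[(G[:,2]>.07)&(G[:,2]<.1)];print(len(G),np.median(G[:,2]),cv2.minAreaRect((G[:,:2]*1000).astype(np.float32)))
cv2.imwrite('pics/w3.png',im[:,:,::-1])
im,d=ctrl.camera('side');cv2.imwrite('pics/s3.png',im[:,:,::-1])
E
```

```text
[[ 9.962e-01  8.740e-02 -4.000e-04  5.435e-01]
 [ 8.740e-02 -9.962e-01 -2.000e-04  2.014e-01]
 [-4.000e-04  2.000e-04 -1.000e+00  1.531e-01]
 [ 0.000e+00  0.000e+00  0.000e+00  1.000e+00]]
blade start/end x [ 44.35563085 107.9350971 ] y [-31.53751106  30.86489765] -0.8296862126470129
9020 0.08137464706814797 ((559.3360595703125, 200.45310974121094), (148.64492797851562, 218.71385192871094), 5.137465476989746)
```

View pics/w3.png

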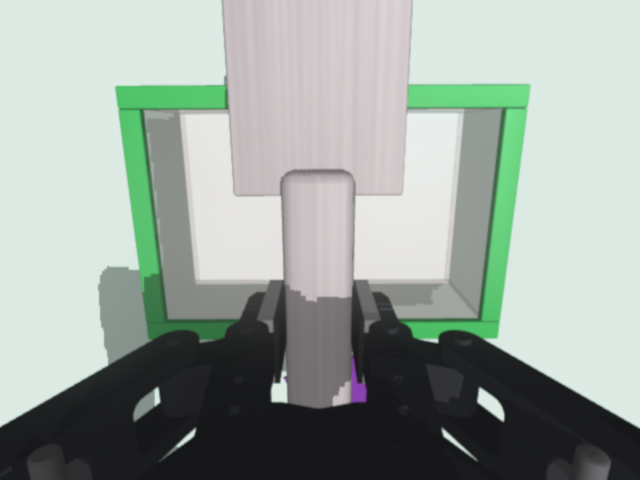

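View pics/s3.png

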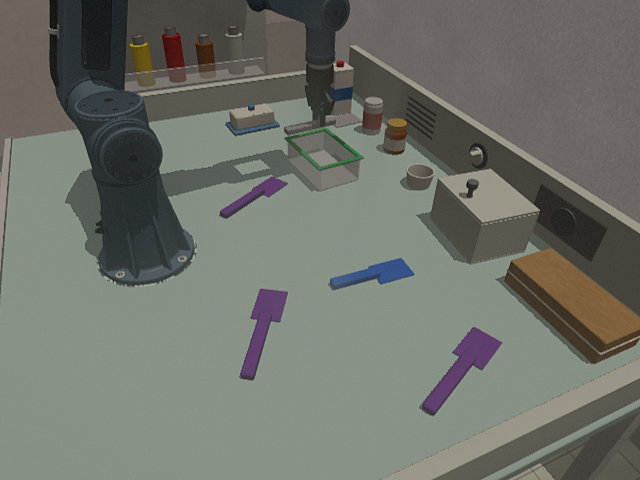

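The wrist view has the scraper square across the middle of the rim, with the tray's corners at (118,88), (528,86), (150,335) and (498,335). The side view shows it clear above the tray. I'm lowering it.

Request:
apply_moves(
  moves=[
    {"jaw":0,"offset":[2,2,15],"rot":[0,0,0]},
    {"jaw":0,"offset":[0,0,20],"rot":[0,0,0]},
    {"jaw":0,"offset":[0,0,18],"rot":[0,0,0]},
    {"jaw":0,"offset":[0,0,9],"rot":[0,0,0]},
    {"jaw":0,"offset":[0,0,3],"rot":[0,0,0]},
  ],
)

```text
time_s: 6.8
eef_pos: [0.5453, 0.1986, 0.0874]
eef_rot: [0.0, 0.999, 0.043, -0.001]
wrist_force: [0.7, -0.4, -1.2]
opening: 0.285
grasp_force: 59.3
```

Request:
apply_moves(
  moves=[
    {"jaw":0,"offset":[0,0,1],"rot":[0,0,0]},
    {"jaw":0,"offset":[0,0,1],"rot":[0,0,0]},
    {"jaw":0,"offset":[0,0,1],"rot":[0,0,0]},
    {"jaw":0,"offset":[0,0,0],"rot":[0,0,0]},
    {"jaw":0,"offset":[0,0,0],"rot":[0,0,0]},
  ],
)

```text
time_s: 7.42
eef_pos: [0.5457, 0.199, 0.0854]
eef_rot: [-0.0, 0.999, 0.043, 0.0]
wrist_force: [-0.3, -0.8, -2.3]
opening: 0.286
grasp_force: 59.3
```

Request:
apply_moves(
  moves=[
    {"jaw":0,"offset":[0,0,1],"rot":[0,0,0]},
    {"jaw":0,"offset":[0,0,0.5],"rot":[0,0,0]},
    {"jaw":0,"offset":[0,0,0.5],"rot":[0,0,0]},
    {"jaw":0,"offset":[0,0,0],"rot":[0,0,0]},
    {"jaw":0,"offset":[0,0,0],"rot":[0,0,0]},
  ],
)

```text
time_s: 8.05
eef_pos: [0.5458, 0.1989, 0.0843]
eef_rot: [0.0, 0.999, 0.043, 0.0]
wrist_force: [-4.0, -1.0, 7.4]
opening: 0.285
grasp_force: 60.5
```

It's in contact at the expected height, so I'm releasing.

Request:
apply_moves(
  moves=[
    {"jaw":0.35,"offset":[0,0,0],"rot":[0,0,0]},
    {"jaw":0.5,"offset":[0,0,0],"rot":[0,0,0]},
    {"jaw":0.65,"offset":[0,0,0],"rot":[0,0,0]},
    {"jaw":0.65,"offset":[0,0,0],"rot":[0,0,0]},
    {"jaw":0.65,"offset":[0,0,0],"rot":[0,0,0]},
  ],
)

```text
time_s: 8.68
eef_pos: [0.5457, 0.1989, 0.0832]
eef_rot: [0.0, 0.999, 0.043, -0.0]
wrist_force: [0.2, 0.2, -0.2]
opening: 0.654
grasp_force: 0.0
```

Request:
apply_moves(
  moves=[
    {"jaw":0.65,"offset":[0,0,-10],"rot":[0,0,0]},
    {"jaw":0.65,"offset":[0,0,-20],"rot":[0,0,0]},
    {"jaw":0.65,"offset":[0,0,-40],"rot":[0,0,0]},
    {"jaw":0.65,"offset":[0,0,-40],"rot":[0,0,0]},
    {"jaw":0.65,"offset":[0,0,0],"rot":[0,0,0]},
  ],
)

```text
time_s: 9.3
eef_pos: [0.5484, 0.1994, 0.1983]
eef_rot: [-0.0, 0.999, 0.043, 0.004]
wrist_force: [-0.4, 0.4, -0.7]
opening: 0.652
grasp_force: 0.0
```

```bash
python3 - <<'E'
from h import *
T=tool()
im,d=ctrl.camera('wrist');cv2.imwrite('pics/w4.png',im[:,:,::-1])
hsv=cv2.cvtColor(im,cv2.COLOR_RGB2HSV)
m=(hsv[...,0]>50)&(hsv[...,0]<75)&(hsv[...,1]>130)
G=wpts(T,d,m);G=G[(G[:,2]>.07)&(G[:,2]<.1)];print('tray',cv2.minAreaRect((G[:,:2]*1000).astype(np.float32)),np.median(G[:,2]))
r=ctrl.outline_of('wrist','scraper')
for x in r:
    P=wpts(T,d,x['region']);P=P[P[:,2]>.075];
    if len(P)>500: print('scr',x['score'],cv2.minAreaRect((P[:,:2]*1000).astype(np.float32)),np.percentile(P[:,2],[2,50,98]))
print(ctrl.get_obs()['time_s'],ctrl.get_obs()['wrist_force'])
E
```

```text
tray ((559.1993408203125, 200.49896240234375), (147.56248474121094, 217.86404418945312), 5.07034158706665) 0.08139594139231904
scr 0.64 ((558.7561645507812, 200.24658203125), (239.30197143554688, 64.16565704345703), 5.107421398162842) [0.08400565 0.08589541 0.10038382]
9.4 [-0.02647903 -0.3072691   1.01908093]
```

View pics/w4.png

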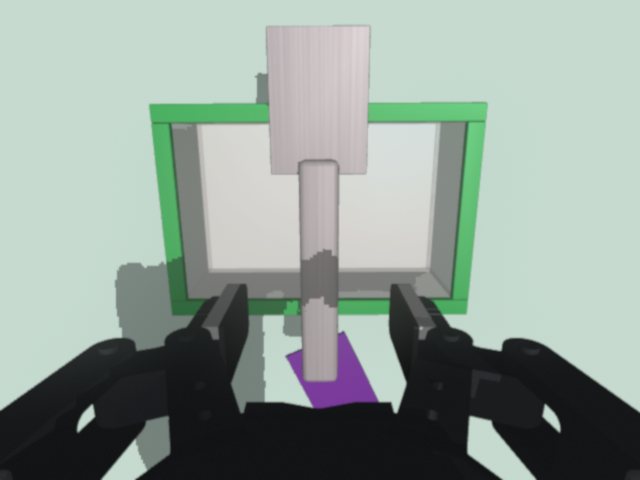

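The scraper lies flat on both long rims, from (318,27) to (320,380). It is within 1 mm and 0.1° of the tray's centre and axis, the tray hasn't moved, and the gripper is clear.

```bash
python3 -c "
from bench import ctrl
print(ctrl.hand_in())"
```

```text
the job is handed in; nothing more can be done
None
```

The steel scraper is lying flat and square across the middle of the tray, with the tray and the blue scraper not moved, and the job is handed in (about 9.4 s used; no verdict was returned).

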